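# Clamp the reagent bottle with the fold-out crank

## Task

Hold the glass bottle in the bottle clamp: swing the folded crank handle fully up, turn the crank clockwise with it until the sliding jaw holds the bottle snugly against the fixed V jaw, and then fold the handle back down flat on its arm, leaving the bottle clamped. Stop when you feel the crank stiffen: forcing it cracks the glass. Keep the bottle upright and leave the other things on the table where they are.

Things in the scene. Friction and masses are not known exactly. Their poses are not given: they have to be found in the camera images.
- clamp: Grey bottle clamp fixed to the table: foot plate 90 x 260 x 10 mm, long along its y; z up. Origin at table height under the vertical crank axis; round the axis a gearbox 70 x 70 mm, cap 71 mm high. Near the -y end the fixed V jaw (120 degrees, opening to +y, 61 mm high), bolted in a slot: its apex is at y = -172 to -184 mm, different each time.
- jaw: Sliding steel jaw, 84 mm wide, 19 to 67 mm above the table, springy 6 mm rubber face. Origin at table height, 55 mm behind the face (face at its y = -55 mm). The crank's gearing alone moves it, along the clamp's -y to the bottle and V, 10 mm per rad of crank. Snug is 5 N on the bottle or more (aim at 10 to 25 N); once both jaws touch, force climbs some 20 N per mm.
- crank (a joint): Angle of the crank about the vertical axis, rad, grows clockwise seen from above, which closes the jaw; range 0 to 8.5. At 0 the arm points along the clamp's +x and the jaw is fully open. Steady drag about 0.30 N m (5.5 N at the handle), so it stays where left; each 10 N of jaw force adds 0.1 N m (1.8 N at the handle). Closing takes 4 to 7.5 rad.
- crank_axis (a point): Point on the crank axis, 100 mm above the table, level with the folded handle's centre line. The steel hub below it is 14 mm in diameter and its top is 10 mm below this point.
- fold_pivot (a point): Fold hinge of the handle at the outer end of the crank arm, 55 mm from the crank axis, 100 mm above the table; hinge line horizontal and square to the arm. The arm is a steel bar 12 mm wide with its top 89.5 mm above the table.
- fold (a joint): Fold angle of the handle, rad: 0 lies flat on the arm with its tip at the crank axis, 1.57 stands straight up on the pivot (stop at 1.60). Friction of about 0.06 N m (1.3 N at the grip) keeps it at any angle.
- grip_point (a point): Where to pinch the handle: on its centre line, 45 mm from the fold pivot. The handle carries a black round grip 16 mm in diameter, 12 to 64 mm from the pivot, that spins freely about its own axis, so the tool need not turn while cranking. Crank with a firm pinch (60 to 80 N). Folded, fingers can reach 25 mm below its centre line on both sides.
- bottle: Clear glass reagent bottle, 52 mm in diameter, 88 mm high, about 0.25 kg, standing loose on the foot plate between the jaws; seated in the V its centre is 30 mm from the apex; origin at the centre of its underside, z up. Its glass cracks if the jaw presses it with more than 35 N.
- reagent_2: reagent bottle, 86 mm high, bystander, not in the clamp; origin at the centre of its underside.
- dropper_brown_2: brown dropper bottle, 135 mm high, bystander; origin at the centre of its underside.
- evap_dish: white dish, 70 mm wide, 30 mm high, bystander; origin at the centre of its underside.
- spot_plate_1: white six-well spot plate, 83 x 57 x 11 mm, bystander; origin at the centre of its underside.
- petri_dish: clear dish, 57 mm wide, 13 mm high, bystander; origin at the centre of its underside.
- wash_bottle: white wash bottle with red cap, 166 mm high, bystander; origin at the centre of its underside.
There are look-alikes about, which are no part of the job. Leave any orange or purple look-alike of the bottle alone.

How it is judged (in metres and radians):
On the way, in this order (a step that is already met when the one before it is completed fails the run):
1. the handle is swung fully up (past 1.35 rad) before the crank has been turned (arm end within 25 mm of its start) (value of joint fold above 1.35 rad and distance of fold_pivot from where it was at the start of the episode below 0.025 m), for 0.1 s.
2. with the handle still out (past 1 rad), the crank is turned until the jaw presses the bottle with at least 5 N (value of joint fold above 1 rad and contact force between jaw and bottle above 5 N), for 0.2 s.
At the end, for the whole second after the job is handed in: The handle is folded flat on its arm (within 0.15 rad), the jaw still presses the bottle with at least 5 N, and the bottle is upright (within 0.1 rad) and at rest (value of joint fold below 0.15 rad and contact force between jaw and bottle above 5 N and angle between bottle's own z axis and vertical below 0.1 rad and linear speed of bottle below 0.01 m/s); the robot touches nothing.
It fails at once if the jaw presses the bottle with more than 35 N (the glass cracks) (contact force between jaw and bottle above 35 N).
It fails at once if a bystander on the table is moved more than 30 mm (distance of any of reagent_2, dropper_brown_2, evap_dish, spot_plate_1, petri_dish, wash_bottle from where it was at the start of the episode above 0.03 m).
It also fails if it takes over 72 s, if anything falls off the work surface, if the arm or the gripper's body presses on something with over 40 N, if the wrist force passes 120 N, or if a joint passes its speed limit or range.

## Robot

A 6-joint arm with a two-finger parallel gripper is mounted at the origin on a cart in front of the work surface, level with it; the furniture and walls round the work are solid. World frame = base frame: x ahead of the robot, y to its left, z up, the work surface at z = 0. Lengths are in mm, angles in rad, forces in N, time in s.
With the tool pointing down it reaches from about 350 to 875 mm from the base axis. Payload 4.2 kg.
Tool frame: the origin (TCP) lies between the finger pads; the fingertips stand 11 mm ahead of it and the grasp point (between the pads) lies 8 mm behind it; z points along the fingers, y is the direction in which the jaws open and shut (so a half turn about z gives the same grasp; the last joint's range is limited). The gripper opens to 85 mm and grips with 20 to 120 N. Pads are 22 mm wide; open, the fingers measure 114 mm over their backs; the gripper's body (76 mm by 85 mm) begins 54 mm behind the grasp point. The pads swing forward as they close: fully open they stand 13 mm farther back than shut.
Start: joints at [-1.052, 0.385, 0.008, 0, -1.194, -0.259], TCP at [160.571, -604, 242.312] pointing down, gripper open.
Joint ranges: [-3.14, 3.14], [-1.21, 2.06], [-1.07, 1.41], [-3.16, 2.05], [-2.99, -0.16], [-3.1, 3.1]. Speed limits (rad/s): [2.79, 2.79, 3.14, 3.14, 3.14, 3.14].

## Interface

Orientations are given as a unit quaternion [x, y, z, w].
In Python, from bench import * gives the robot as it stands.
- The arm moves only by the tool servo_tool, never from a script. Its argument "rows" is a list of rows, each a list of 7 numbers: the opening, from 0 (shut) to 1 (fully open), then the shift along the tool's x, y, z in cm, then the turn, a rotation vector about the tool's x, y, z in degrees. A call has 1 to 12 rows; each row shifts and turns the commanded pose from where the row before left it, along the tool's axes as they then stand; what a row does not reach is not made up. A row lasts 1/10 s, in which the tool goes at most 50 mm and 8.59 degrees, less where a joint would pass 70% of its speed; a pose out of reach is approached as far as the arm can. A call is refused whole if a number of a shift passes 5 or a number of a turn 8.59, either way. A call with a gripper value outside its range is refused whole. The fingers move at their own pace and stop on an object; the grip force is fixed at half the most. Time passes only in rows, so rows that do not move let the fingers close. It gives the time, the measured TCP pose, the force and the opening at its end, in the units of the state.
- read_state(): the state, without advancing time (a new reading comes with each control period).
- get_image(name): name is "side" or "top"; returns a dict with "image" (384x512x3 uint8, red, green, blue), "mtx" (3x3 intrinsics, pixels), "extrinsics" (4x4, takes a point from camera to world coordinates). Camera axes: x right, y up, looking along -z (the intrinsics and any distortion apply to the point x, -y, -z); pixel columns grow to the right and rows downward; lengths in mm; the calibration is good to about 2 mm. A picture is of the moment at which its call begins. There is no depth.
- job_done(): hands the job in, once; it reports no verdict.
The state is a dict: "clock": time; "joints": joint angles; "joint_vel": joint speeds; "joint_efforts": joint torques, N m; "position": TCP position; "ee_rot": TCP orientation; "contact_force": force on the tool from outside, world axes, zero at the start; "wrist_torque": the same for the moment, N m; "gripper_width": finger opening in mm.
Only numpy, scipy, OpenCV 4.12 (cv2) and the standard library are available. Lean on these libraries where they do the work, as an engineer would, in place of code of your own. Each camera call takes 0.05 s, during which the arm holds its last target. There are 200 camera calls.

## Working session

There is one attempt and no reset: what is moved stays moved. The work goes in short steps, Python scripts to look and compute and a tool call to move; the robot and the scene stay as the last step left them, time stands still between calls to the robot, and variables do not carry over. Pictures are saved under pics/ and viewed, about 8 in all and at most 12, crops included, and the job is handed in when it is done.

Besides the shell and the picture viewer there is one more tool, called after "Request:" by a JSON object that holds its "api" and its "payload", one argument or row to a line. servo_tool: Moves the arm, as the interface text tells. Its arguments: {"type":"object","properties":{"rows":{"type":"array","items":{"type":"array","items":{"type":"number"}}}},"required":["rows"]}

```bash
mkdir -p pics
cat > h.py <<'E'
from bench import *
import numpy as np, cv2
def snap(n,f):
    d=get_image(n); cv2.imwrite('pics/'+f+'.png',d['image'][:,:,::-1]); np.savez('pics/'+f+'.npz',K=d['mtx'],E=d['extrinsics']); return d
def load(f):
    d=np.load('pics/'+f+'.npz'); return d['K'],d['E']
def ray(f,u,v):
    K,E=load(f); p=np.linalg.inv(K)@[u,v,1]; return E[:3,3],E[:3,:3]@[p[0],-p[1],-p[2]]
def onz(f,u,v,z):
    o,r=ray(f,u,v); return o+r*(z-o[2])/r[2]
def proj(f,P):
    K,E=load(f); c=E[:3,:3].T@(np.array(P)-E[:3,3]); q=K@[c[0],-c[1],-c[2]]; return q[:2]/q[2]
E
python3 - <<'E'
from h import *
a=snap('top','t0');b=snap('side','s0')
print(a['extrinsics'][:3],a['mtx'],b['extrinsics'][:3]);s=read_state();print(s)
cv2.imwrite('pics/both.png',cv2.resize(np.hstack([a['image'],b['image']])[:,:,::-1],(800,300)))
E
```

```text
[[ 2.79046344e-02  9.92265902e-01 -1.20953342e-01  4.17110354e+02]
 [-9.99602728e-01  2.81792811e-02  5.60472969e-04  2.13381126e+02]
 [ 3.96451643e-03  1.20889651e-01  9.92658035e-01  1.27496499e+03]] [[392.24369241   0.         258.69101172]
 [  0.         392.24369241 190.07768418]
 [  0.           0.           1.        ]] [[-9.97589011e-01  4.91327194e-02 -4.90116389e-02  4.94737864e+02]
 [-6.90822038e-02 -6.35691412e-01  7.68845939e-01  1.05317564e+03]
 [ 6.61921381e-03  7.70378092e-01  6.37552964e-01  8.05857362e+02]]
{'clock': 0.1, 'joints': array([-1.05239005e+00,  3.85474203e-01,  6.73453582e-03, -4.29323316e-04,
       -1.19399628e+00, -2.58626652e-01]), 'joint_vel': array([ 0.00014899, -0.00210274,  0.00353802,  0.00158292, -0.00028922,
       -0.0016943 ]), 'joint_efforts': array([-6.01793690e-04, -3.93317556e+01,  1.88928902e+01,  4.19795170e+00,
       -2.56423766e-03, -1.42535114e-06]), 'position': array([ 160.44051941, -603.52757194,  241.32414651]), 'ee_rot': array([-1.29446311e-01,  9.91585938e-01,  9.73115523e-04, -1.82723867e-04]), 'contact_force': array([ 0.57742699,  0.18343572, -0.43947813]), 'wrist_torque': array([-0.0067332 , -0.05972416, -0.05655373]), 'gripper_width': 85.46423698789712}
```

View pics/t0.png

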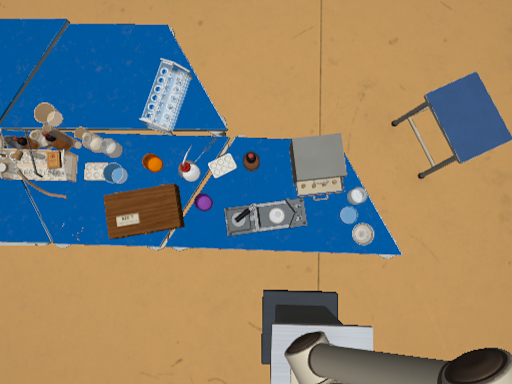

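View pics/s0.png

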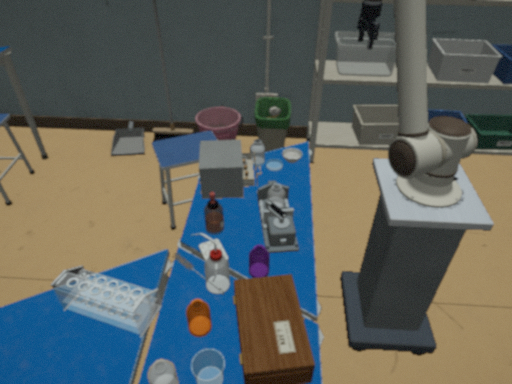

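The clamp is at about (265,216) in top and (278,215) in side. The bottle is clear and sits in the clamp at top (277,215). The look-alikes are purple (204,202), orange (152,162) and a clear one near the oven (357,196), and I'll leave them alone. The black handle is at top (240,214). Next is a close crop to check.

Run:
```python
from h import *
a=cv2.imread('pics/t0.png')[190:245,215:315];b=cv2.imread('pics/s0.png')[175:257,245:310]
A=cv2.resize(a,(800,440)[:2],interpolation=cv2.INTER_CUBIC);cv2.imwrite('pics/c0.png',A)
B=cv2.resize(b,None,fx=7,fy=7,interpolation=cv2.INTER_CUBIC);cv2.imwrite('pics/c1.png',B)
for uv in [(226,221),(228,235),(302,198),(306,225)]: print(onz('t0',*uv,10))
```

```text
[468.09024407 314.99098944  10.        ]
[423.55465838 306.89020535  10.        ]
[549.36404281  71.58157074  10.        ]
[462.48437331  57.44906895  10.        ]
```

View pics/c0.png

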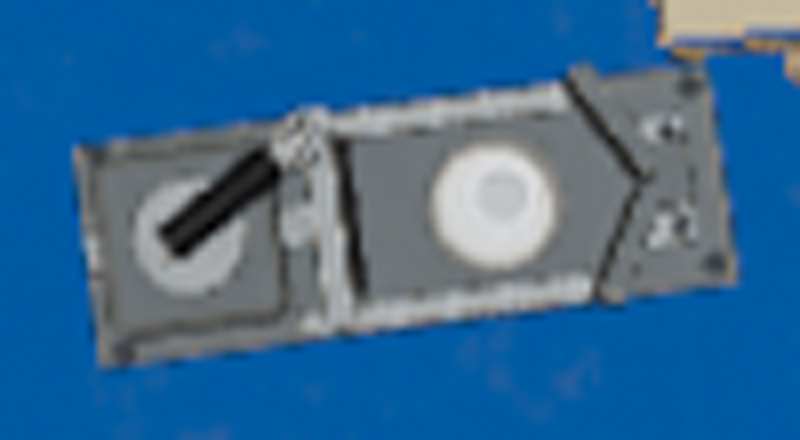

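View pics/c1.png

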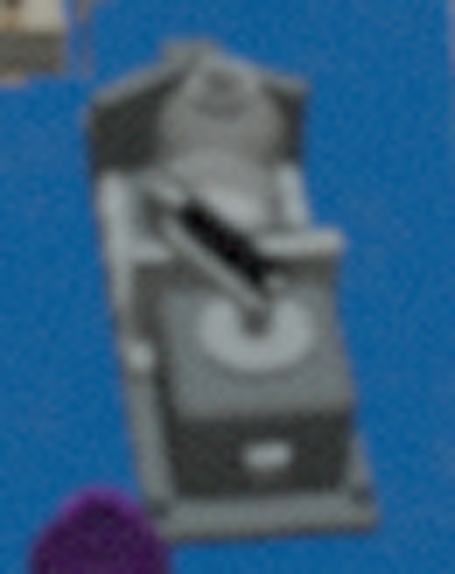

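Run:
```python
from h import *
c=lambda x,y:(215+(x+.5)/8-.5,190+(y+.5)/8-.5)
F=[onz('t0',*c(*p),10)[:2] for p in [(78,148),(100,365),(735,283),(705,65)]]
F=np.array(F);print('foot',F.round(1));
ny=((F[2]-F[1])+(F[3]-F[0]));ny/=np.linalg.norm(ny);print('-y dir',ny,np.linalg.norm(F[2]-F[1]),np.linalg.norm(F[3]-F[0]))
px=np.array([-ny[1],ny[0]]);print('+x',px)  # y left->x
im=cv2.imread('pics/t0.png')
for name,box in (('t0',(232,205,256,226)),):
    x0,y0,x1,y1=box;g=im[y0:y1,x0:x1].max(2);w=np.clip(75-g.astype(float),0,75)
    n,l,st,ce=cv2.connectedComponentsWithStats((w>15).astype(np.uint8));print(st,ce)
    k=1+np.argmax(st[1:,4]);ys,xs=np.nonzero(l==k);ww=w[ys,xs]
    P=np.array([onz('t0',x+x0,y+y0,100)[:2] for x,y in zip(xs,ys)])
    m=np.average(P,0,ww);C=np.cov(P.T,aweights=ww);e,V=np.linalg.eigh(C);d=V[:,1];t=(P-m)@d
    print('handle mean',m,'dir',d,'ext',t.min(),t.max(),'std',e**.5)
cap=onz('t0',*c(190,237),71);print('cap',cap)
print('pivot vis',onz('t0',*c(297,140),100),'black ends',onz('t0',*c(172,243),100),onz('t0',*c(275,165),100))
print('bottle',onz('t0',*c(497,205),98), 'apex',onz('t0',*c(642,178),61),'jaw face',onz('t0',*c(355,215),67))
for s in ('axis',): pass
# side check
cs=lambda x,y:(245+(x+.5)/7-.5,175+(y+.5)/7-.5)
print('side black ends',onz('s0',*cs(185,205),100),onz('s0',*cs(262,278),100),'cap side',onz('s0',*cs(257,330),71))
```

```text
foot [[509.6 322. ]
 [422.9 309.9]
 [462.7  56. ]
 [550.4  69.4]]
-y dir [ 0.15733952 -0.98754457] 256.93286018330997 255.93344824019778
+x [0.98754457 0.15733952]
[[  0   0  24  21 425]
 [  3   3  15  14  79]] [[11.70352941 10.05176471]
 [10.40506329  9.72151899]]
handle mean [484.57617503 259.21913222] dir [-0.65471576  0.75587517] ext -24.094739584121395 25.306516786894356 std [ 4.15795374 14.44356655]
cap [472.2277911  272.60537376  71.        ]
pivot vis [508.34219658 232.29807596 100.        ] black ends [468.47426422 277.82415804 100.        ] [498.72333721 240.25821454 100.        ]
bottle [486.19850478 156.6317738   98.        ] apex [500.39963482  98.94087747  61.        ] jaw face [482.63724374 209.66065373  67.        ]
side black ends [501.26856407 238.20473858 100.        ] [471.12890241 277.47458123 100.        ] cap side [471.59211099 275.02073303  71.        ]
```

```bash
cat >> h.py <<'E'
from scipy.spatial.transform import Rotation as Ro
def down(yaw_y):  # tool down, tool y at world angle deg
    a=np.radians(yaw_y); y=np.array([np.cos(a),np.sin(a),0]);z=np.array([0,0,-1.]);return Ro.from_matrix(np.c_[np.cross(y,z),y,z])
def plan(way,p=None,R=None):
    """way: (pos mm, Rotation|None, opening, n rows); prints rows"""
    s=read_state(); p=np.array(s['position'] if p is None else p,float); R=Ro.from_quat(s['ee_rot']) if R is None else R
    out=[]
    for q,Rt,g,n in way:
        Rt=R if Rt is None else Rt; rv=(R.inv()*Rt).as_rotvec(); p0,R0=p,R
        for i in range(n):
            t=p0+(np.array(q)-p0)*(i+1)/n; T=R0*Ro.from_rotvec(rv*(i+1)/n)
            sh=(R.inv().apply(t-p)/10).round(2); tr=np.degrees((R.inv()*T).as_rotvec()).round(1)
            out.append([g,*sh.tolist(),*tr.tolist()]); p=p+R.apply(sh*10); R=R*Ro.from_rotvec(np.radians(tr))
    for i in range(0,len(out),12): print(str(out[i:i+12]).replace(' ',''))
    print('end',p,R.as_quat())
E
python3 - <<'E'
from h import *
s=read_state();R=Ro.from_quat(s['ee_rot'])
y=lambda k:down(104.9+124.2*k)
plan([((430,-100,240),y(.6),.6,13),((480,264.5,190),y(1),.6,9)])
print(onz('t0',318,196,50))
E
```

```text
[[0.6,-3.0,3.21,0.02,0.0,0.0,-5.7],[0.6,-3.3,2.9,0.01,0.0,0.0,-5.8],[0.6,-3.58,2.55,0.02,0.0,0.0,-5.7],[0.6,-3.81,2.18,0.01,0.0,0.0,-5.7],[0.6,-4.01,1.79,0.02,0.0,0.0,-5.8],[0.6,-4.18,1.38,0.02,0.0,0.0,-5.7],[0.6,-4.28,0.95,0.01,0.0,0.1,-5.7],[0.6,-4.37,0.53,0.01,0.1,-0.0,-5.8],[0.6,-4.39,0.08,0.01,-0.0,-0.0,-5.7],[0.6,-4.38,-0.36,0.01,-0.0,-0.0,-5.7],[0.6,-4.32,-0.78,0.01,-0.0,-0.0,-5.8],[0.6,-4.22,-1.23,0.0,-0.0,-0.0,-5.7]]
[[0.6,-4.08,-1.63,0.01,0.0,-0.0,-5.7],[0.6,-4.06,-0.51,0.55,0.0,-0.0,-5.5],[0.6,-3.98,-0.9,0.56,0.0,-0.0,-5.5],[0.6,-3.89,-1.28,0.55,0.0,-0.0,-5.6],[0.6,-3.74,-1.64,0.56,0.0,-0.0,-5.5],[0.6,-3.56,-2.0,0.55,0.0,-0.0,-5.5],[0.6,-3.36,-2.34,0.55,0.0,-0.0,-5.5],[0.6,-3.12,-2.64,0.56,0.0,-0.0,-5.6],[0.6,-2.85,-2.93,0.55,0.0,-0.0,-5.5],[0.6,-2.55,-3.2,0.56,0.0,-0.0,-5.5]]
end [479.98166073 264.54006925 189.96234335] [-9.36902123e-01  3.49591699e-01  2.35850516e-05 -2.34156022e-04]
[552.92093645  25.88003419  50.        ]
```

Request:
{"api": "servo_tool", "payload": {
  "rows": [
    [0.6, -3.0, 3.2, 0, 0, 0, -5.7],
    [0.6, -3.3, 2.9, 0, 0, 0, -5.8],
    [0.6, -3.6, 2.55, 0, 0, 0, -5.7],
    [0.6, -3.8, 2.2, 0, 0, 0, -5.7],
    [0.6, -4.0, 1.8, 0, 0, 0, -5.8],
    [0.6, -4.2, 1.4, 0, 0, 0, -5.7],
    [0.6, -4.3, 0.95, 0, 0, 0, -5.7],
    [0.6, -4.4, 0.5, 0, 0, 0, -5.8],
    [0.6, -4.4, 0.1, 0, 0, 0, -5.7],
    [0.6, -4.4, -0.35, 0, 0, 0, -5.7],
    [0.6, -4.3, -0.8, 0, 0, 0, -5.8],
    [0.6, -4.2, -1.2, 0, 0, 0, -5.7]
  ]
}}

```text
clock: 1.3
position: [409.7, -136.7, 242.3]
ee_rot: [-0.669, 0.744, 0.0, 0.0]
contact_force: [0.3, -1.0, -1.2]
gripper_width: 51.2
```

Request:
{"api": "servo_tool", "payload": {
  "rows": [
    [0.6, -4.1, -1.6, 0, 0, 0, -5.7],
    [0.6, -4.05, -0.5, 0.5, 0, 0, -5.5],
    [0.6, -4.0, -0.9, 0.5, 0, 0, -5.5],
    [0.6, -3.9, -1.3, 0.5, 0, 0, -5.6],
    [0.6, -3.75, -1.65, 0.5, 0, 0, -5.5],
    [0.6, -3.55, -2.0, 0.5, 0, 0, -5.5],
    [0.6, -3.35, -2.35, 0.5, 0, 0, -5.5],
    [0.6, -3.1, -2.65, 0.5, 0, 0, -5.6],
    [0.6, -2.85, -2.9, 0.5, 0, 0, -5.5],
    [0.6, -2.55, -3.2, 0.5, 0, 0, -5.5],
    [0.6, 0, 0, 0, 0, 0, 0],
    [0.6, 0, 0, 0, 0, 0, 0]
  ]
}}

```text
clock: 2.5
position: [479.5, 265.4, 196.3]
ee_rot: [0.937, -0.349, -0.001, 0.001]
contact_force: [-0.3, -0.5, -0.3]
gripper_width: 51.2
```

Run:
```python
from h import *
a=snap('top','t1');b=snap('side','s1')
A=cv2.resize(a['image'][180:250,205:285,::-1],(400,350),interpolation=cv2.INTER_CUBIC)
B=cv2.resize(b['image'][150:250,240:340,::-1],(400,400),interpolation=cv2.INTER_CUBIC)[:350]
cv2.imwrite('pics/v1.png',np.hstack([A,B]))
s=read_state();print(s);R=Ro.from_quat(s['ee_rot']).as_matrix();print(R)
plan([((480,264.5,94),down(229.1),.5,8)])
```

```text
{'clock': 2.6, 'joints': array([ 7.99438250e-01,  2.92418669e-01, -2.50007649e-01, -1.44216454e-04,
       -1.02946695e+00,  5.64885358e-02]), 'joint_vel': array([-0.01020326, -0.01346081, -0.00299445,  0.00191695, -0.00028387,
       -0.00074514]), 'joint_efforts': array([ 4.01906781e-01, -3.24322736e+01,  1.74622554e+01,  3.85173082e+00,
        1.19981461e-02, -3.23782797e-04]), 'position': array([479.67137502, 264.15192153, 197.06040167]), 'ee_rot': array([ 9.36784253e-01, -3.49907072e-01, -2.77157409e-04,  4.77302872e-04]), 'contact_force': array([-0.38930237,  0.48932009,  1.214003  ]), 'wrist_torque': array([-0.02719198,  0.08046816, -0.01543878]), 'gripper_width': 51.269421101077235}
[[ 7.55129928e-01 -6.55574606e-01 -8.53296694e-04]
 [-6.55575135e-01 -7.55129626e-01 -7.00300953e-04]
 [-1.85250092e-04  1.08821830e-03 -9.99999391e-01]]
[[0.5,0.0,-0.01,1.29,0.0,0.0,-0.0],[0.5,0.0,-0.0,1.29,0.0,0.0,-0.0],[0.5,0.0,-0.01,1.28,0.0,0.0,-0.0],[0.5,0.0,-0.01,1.29,0.0,0.0,-0.0],[0.5,0.0,-0.01,1.29,0.0,0.0,-0.0],[0.5,0.0,-0.0,1.29,0.0,0.0,-0.0],[0.5,0.0,-0.01,1.29,0.1,0.0,-0.1],[0.5,0.0,-0.01,1.29,-0.0,0.0,0.0]]
end [479.99135831 264.54992702  93.95998127] [ 9.37089307e-01 -3.49089550e-01  2.77777236e-05 -3.40437629e-04]
```

View pics/v1.png

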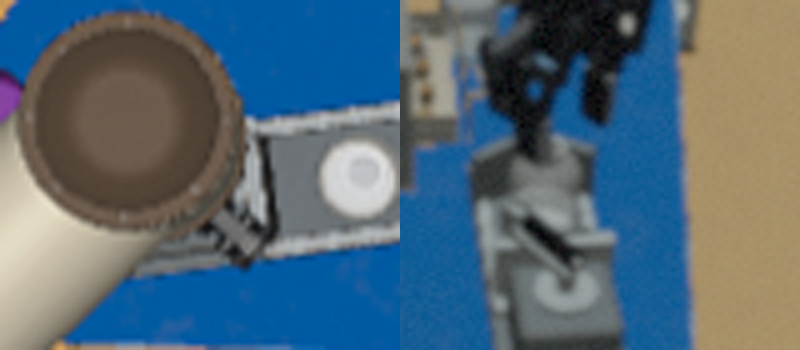

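The look shows the handle still folded, with the gripper straddling above it. The top view is blocked. The yaw needs +8.2° about the tool z axis to be square to the arm.

Request:
{"api": "servo_tool", "payload": {
  "rows": [
    [0.5, 0, 0, 1.3, 0, 0, 4.1],
    [0.5, 0, 0, 1.3, 0, 0, 4.1],
    [0.5, 0, 0, 1.3, 0, 0, 0],
    [0.5, 0, 0, 1.3, 0, 0, 0],
    [0.5, 0, 0, 1.3, 0, 0, 0],
    [0.5, 0, 0, 1.3, 0, 0, 0],
    [0.5, 0, 0, 1.0, 0, 0, 0],
    [0.5, 0, 0, 0.9, 0, 0, 0],
    [0.5, 0, 0, 0.5, 0, 0, 0],
    [0.5, 0, 0, 0, 0, 0, 0],
    [0.5, 0, 0, 0, 0, 0, 0]
  ]
}}

```text
clock: 3.7
position: [480.3, 265.1, 95.6]
ee_rot: [0.91, -0.416, 0.0, -0.0]
contact_force: [1.1, -0.5, 0.7]
gripper_width: 42.8
```

Run:
```python
from h import *
b=snap('side','s2')
cv2.imwrite('pics/v2.png',cv2.resize(b['image'][150:250,240:340,::-1],(600,600),interpolation=cv2.INTER_CUBIC))
s=read_state();print(s['position'],s['contact_force'],s['gripper_width']);print(Ro.from_quat(s['ee_rot']).as_matrix())
```

```text
[480.36109961 265.20178539  95.83058024] [-0.29492503 -0.35623388  0.43719196] 42.68899453492852
[[ 6.54678135e-01 -7.55907263e-01  8.65479390e-04]
 [-7.55907754e-01 -6.54677832e-01  6.35788368e-04]
 [ 8.60131249e-05 -1.07045932e-03 -9.99999423e-01]]
```

View pics/v2.png

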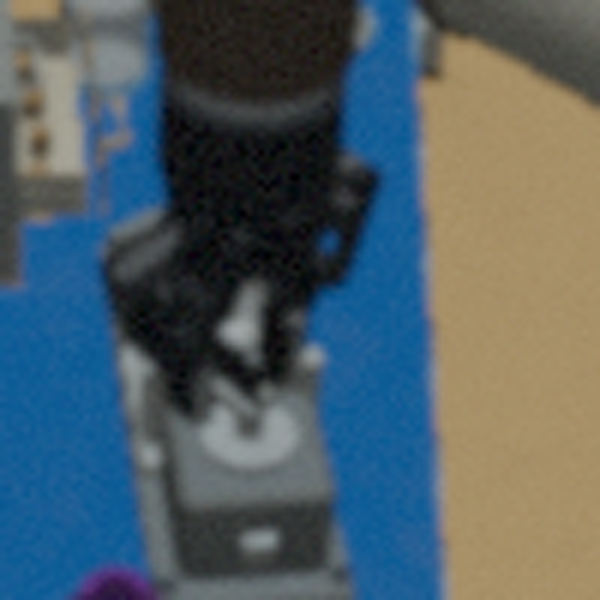

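The fingers straddle the handle, at about (240,380) in this crop. I'll lower a little and close.

Request:
{"api": "servo_tool", "payload": {
  "rows": [
    [0.5, 0, 0, 0.3, 0, 0, 0],
    [0.3, 0, 0, 0, 0, 0, 0],
    [0, 0, 0, 0, 0, 0, 0],
    [0, 0, 0, 0, 0, 0, 0],
    [0, 0, 0, 0, 0, 0, 0],
    [0, 0, 0, 0, 0, 0, 0],
    [0, 0, 0, 0, 0, 0, 0]
  ]
}}

```text
clock: 4.45
position: [479.8, 264.8, 92.4]
ee_rot: [0.91, -0.416, -0.0, 0.0]
contact_force: [-1.3, -0.4, 1.6]
gripper_width: 14.5
```

Run:
```python
from h import *
s=read_state();print(s['position'],s['contact_force'],s['wrist_torque'],s['gripper_width'])
```

```text
[479.83888544 264.83080725  92.39467673] [-1.30389295 -0.35146994  1.61799312] [-0.14774364  0.56431737 -0.06061414] 14.535441313486062
```

Request:
{"api": "servo_tool", "payload": {
  "rows": [
    [0, 0.01, 0, -0.29, 0, 0, 0],
    [0, 0.03, 0, -0.29, 0, 0, 0],
    [0, 0.05, 0, -0.29, 0, 0, 0],
    [0, 0.07, 0, -0.29, 0, 0, 0],
    [0, 0.085, 0, -0.28, 0, 0, 0],
    [0, 0.1, 0, -0.28, 0, 0, 0],
    [0, 0.12, 0, -0.27, 0, 0, 0],
    [0, 0.14, 0, -0.26, 0, 0, 0],
    [0, 0.155, 0, -0.25, 0, 0, 0],
    [0, 0.17, 0, -0.24, 0, 0, 0],
    [0, 0.19, 0, -0.23, 0, 0, 0],
    [0, 0.2, 0, -0.21, 0, 0, 0]
  ]
}}

```text
clock: 5.65
position: [488.1, 255.0, 124.0]
ee_rot: [0.909, -0.416, -0.001, 0.0]
contact_force: [-3.6, 5.8, -14.0]
gripper_width: 14.1
```

Run:
```python
from h import *
b=snap('side','s3')
cv2.imwrite('pics/v3.png',cv2.resize(b['image'][150:250,240:340,::-1],(600,600),interpolation=cv2.INTER_CUBIC))
s=read_state();print(s['position'],s['contact_force'],s['wrist_torque'],s['gripper_width'])
```

```text
[488.31174463 254.82610171 124.28407706] [ -2.23604881   3.65617512 -13.54887222] [1.54138427 1.03832872 0.03277321] 14.190558600731237
```

View pics/v3.png

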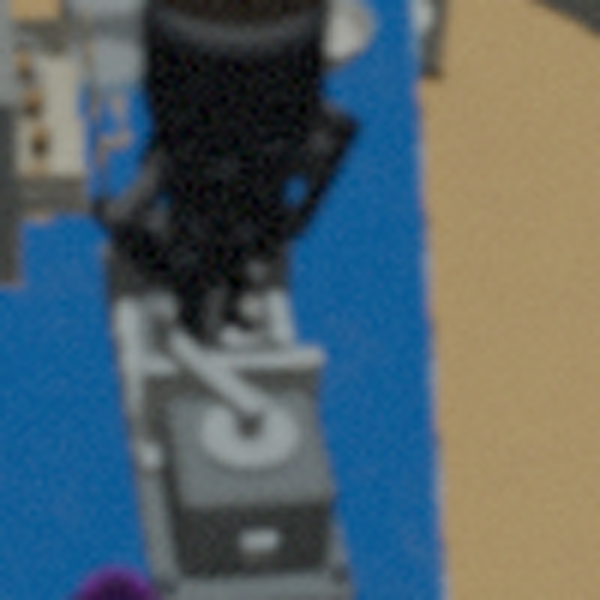

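The handle is rising, at about 45° and held at crop (215,310). I'll finish the arc with a small overshoot onto the stop.

Request:
{"api": "servo_tool", "payload": {
  "rows": [
    [0, 0.215, 0, -0.2, 0, 0, 0],
    [0, 0.23, 0, -0.19, 0, 0, 0],
    [0, 0.24, 0, -0.17, 0, 0, 0],
    [0, 0.25, 0, -0.155, 0, 0, 0],
    [0, 0.26, 0, -0.14, 0, 0, 0],
    [0, 0.27, 0, -0.12, 0, 0, 0],
    [0, 0.275, 0, -0.1, 0, 0, 0],
    [0, 0.28, 0, -0.085, 0, 0, 0],
    [0, 0.285, 0, -0.07, 0, 0, 0],
    [0, 0.29, 0, -0.05, 0, 0, 0],
    [0, 0.29, 0, -0.03, 0, 0, 0],
    [0, 0.29, 0, -0.01, 0, 0, 0]
  ]
}}

```text
clock: 6.9
position: [508.6, 231.6, 138.6]
ee_rot: [0.91, -0.415, -0.001, -0.0]
contact_force: [-8.2, 6.5, -5.2]
gripper_width: 13.5
```

Request:
{"api": "servo_tool", "payload": {
  "rows": [
    [0, 0.1, 0, 0, 0, 0, 0],
    [0, 0.1, 0, 0, 0, 0, 0],
    [0, 0, 0, 0, 0, 0, 0]
  ]
}}

```text
clock: 7.2
position: [509.8, 230.2, 138.9]
ee_rot: [0.91, -0.415, -0.001, -0.0]
contact_force: [-9.1, 6.0, -3.6]
gripper_width: 13.8
```

Run:
```python
from h import *
b=snap('side','s4')
cv2.imwrite('pics/v4.png',cv2.resize(b['image'][150:250,240:340,::-1],(600,600),interpolation=cv2.INTER_CUBIC))
s=read_state();print(s['position'],s['contact_force'],s['wrist_torque'],s['gripper_width'])
```

```text
[509.85650425 230.23652804 138.88912997] [-8.10269512  6.20489182 -3.06212802] [2.05965335 2.59867412 0.07576159] 13.543612280295763
```

View pics/v4.png

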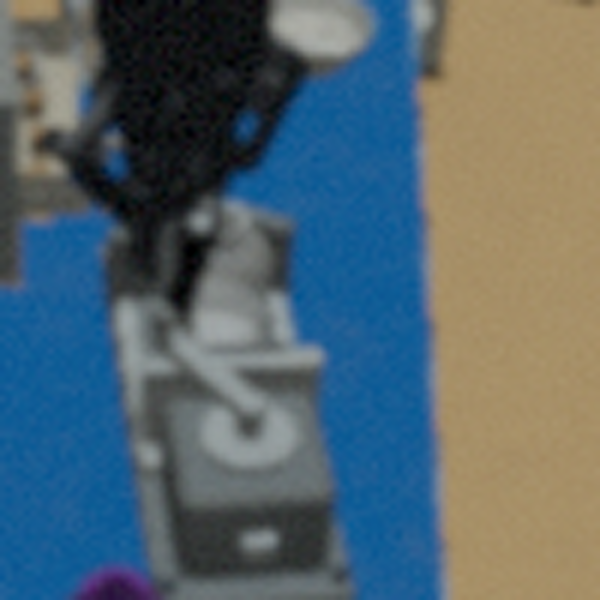

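The handle stands about vertical, at crop (190,270). I'll nudge further to confirm the stop.

Request:
{"api": "servo_tool", "payload": {
  "rows": [
    [0, 0.15, 0, 0, 0, 0, 0],
    [0, 0.15, 0, 0, 0, 0, 0],
    [0, 0, 0, 0, 0, 0, 0]
  ]
}}

```text
clock: 7.55
position: [511.9, 227.9, 139.1]
ee_rot: [0.91, -0.415, -0.0, -0.0]
contact_force: [-8.8, 6.9, -2.9]
gripper_width: 13.3
```

Run:
```python
from h import *
s=read_state();print(s['position'],s['contact_force'],s['wrist_torque'],s['gripper_width'])
```

```text
[511.86804667 227.92658005 139.05457636] [-8.7552768   6.86329587 -2.8791669 ] [2.0352052  2.59254463 0.02533725] 13.315328926141262
```

Request:
{"api": "servo_tool", "payload": {
  "rows": [
    [0, 0.15, 0, 0, 0, 0, 0],
    [0, 0.15, 0, 0, 0, 0, 0],
    [0, 0, 0, 0, 0, 0, 0]
  ]
}}

```text
clock: 7.85
position: [513.6, 225.9, 139.1]
ee_rot: [0.91, -0.415, -0.001, -0.0]
contact_force: [-9.4, 7.2, -2.4]
gripper_width: 13.1
```

Run:
```python
from h import *
b=snap('side','s5')
cv2.imwrite('pics/v5.png',cv2.resize(b['image'][160:235,245:320,::-1],(600,600),interpolation=cv2.INTER_CUBIC))
s=read_state();print(s['position'],s['contact_force'],s['wrist_torque'],s['gripper_width'])
```

```text
[513.63064731 225.90122543 139.12012875] [-8.98434091  6.43110767 -1.84453473] [2.3862002  2.92369151 0.01433628] 12.989779882763761
```

View pics/v5.png

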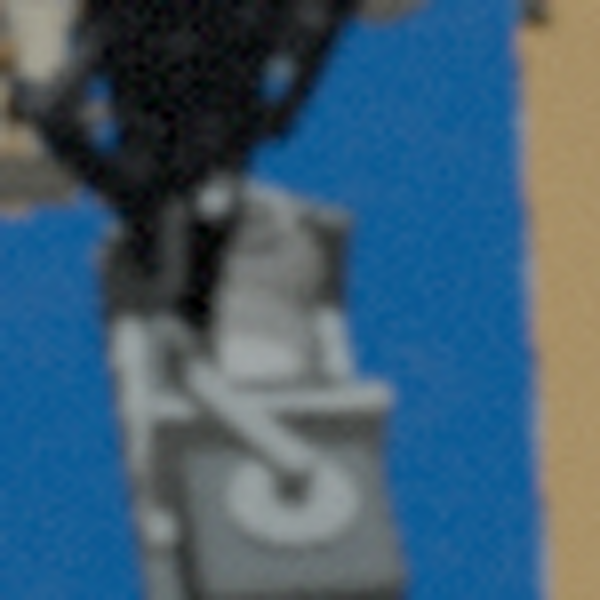

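Run:
```python
from h import *
for P in [(509.5,230.5,100),(509.5,230.5,112),(509.5,230.5,164),(514,226,164),(500,241,164),(473.5,272,90),(513.6,225.9,147)]:
    print(P,((proj('s5',P)-[245,160]+.5)*8-.5).round())
```

```text
(509.5, 230.5, 100) [188. 338.]
(509.5, 230.5, 112) [189. 311.]
(509.5, 230.5, 164) [194. 189.]
(514, 226, 164) [180. 180.]
(500, 241, 164) [222. 210.]
(473.5, 272, 90) [291. 449.]
(513.6, 225.9, 147) [180. 220.]
```

Request:
{"api": "servo_tool", "payload": {
  "rows": [
    [0.5, 0, 0, 0, 0, 0, 0],
    [0.5, 0, 0, 0, 0, 0, 0],
    [0.5, 0, 0, 0, 0, 0, 0],
    [0.5, 0, 0, 0, 0, 0, 0],
    [0.5, -0.2, 0, 0, 0, 0, 0],
    [0.5, -0.2, 0, 0, 0, 0, 0],
    [0.5, 0, 0, 0, 0, 0, 0]
  ]
}}

```text
clock: 8.6
position: [512.0, 228.1, 137.3]
ee_rot: [0.91, -0.415, 0.0, 0.0]
contact_force: [0.5, -0.4, -1.6]
gripper_width: 42.5
```

Request:
{"api": "servo_tool", "payload": {
  "rows": [
    [0.5, 0, 0, 0, 0, 0, -8.2],
    [0.5, 0, 0, 0, 0, 0, -8.2],
    [0.5, 0, 0, 0, 0, 0, -8.2],
    [0.5, 0, 0, 0, 0, 0, -8.2],
    [0.5, 0, 0, 0, 0, 0, -8.2],
    [0.5, 0, 0, 0, 0, 0, -8.2],
    [0.5, 0, 0, 0, 0, 0, -8.2],
    [0.5, 0, 0, 0, 0, 0, -8.2],
    [0.5, 0, 0, 0, 0, 0, -8.2],
    [0.5, 0, 0, 0, 0, 0, -8.2],
    [0.5, 0, 0, 0, 0, 0, -8.0],
    [0.5, 0, 0, 0, 0, 0, 0]
  ]
}}

```text
clock: 9.8
position: [512.1, 228.0, 137.2]
ee_rot: [0.937, 0.349, -0.0, 0.0]
contact_force: [-0.3, -0.5, -0.4]
gripper_width: 42.4
```

Run:
```python
from h import *
b=snap('side','s6')
cv2.imwrite('pics/v6.png',cv2.resize(b['image'][160:235,245:320,::-1],(600,600),interpolation=cv2.INTER_CUBIC))
s=read_state();print(s['joints'],s['position'],s['contact_force'],s['wrist_torque'],s['gripper_width']);print(Ro.from_quat(s['ee_rot']).as_matrix().round(3))
```

```text
[ 7.07976785e-01  3.75117354e-01 -2.95968670e-01  1.16491337e-04
 -8.99896514e-01  1.57368389e+00] [512.07874945 227.96162077 137.24326354] [-0.24845366  0.08073517  0.03384123] [-0.0115894  -0.05542621 -0.01157839] 42.667253951756315
[[ 0.758  0.653 -0.   ]
 [ 0.653 -0.758 -0.   ]
 [-0.     0.    -1.   ]]
```

View pics/v6.png

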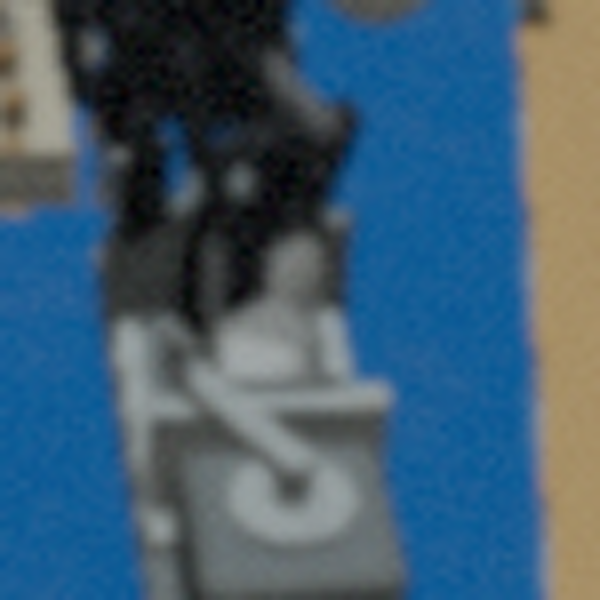

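The handle is out of the pads and stands nearly up, from base (203,315) to tip about (230,185). It may lean slightly inward. The pads now lie along the arm, so closing will set the handle upright.

Request:
{"api": "servo_tool", "payload": {
  "rows": [
    [0.5, 0, -0.2, 0, 0, 0, 0],
    [0.3, 0, 0, 0, 0, 0, 0],
    [0, 0, 0, 0, 0, 0, 0],
    [0, 0, 0, 0, 0, 0, 0],
    [0, 0, 0, 0, 0, 0, 0],
    [0, 0, 0, 0, 0, 0, 0]
  ]
}}

```text
clock: 10.45
position: [510.0, 230.7, 137.7]
ee_rot: [0.937, 0.349, 0.0, -0.001]
contact_force: [-5.4, 3.5, 3.8]
gripper_width: 14.5
```

Run:
```python
from h import *
s=read_state();print(s['position'],s['contact_force'],s['wrist_torque'],s['gripper_width'])
```

```text
[509.99737666 230.67019001 137.70547513] [-5.39352923  3.45205148  3.8095807 ] [ 1.41118619  1.60414372 -0.01484394] 14.539840901791395
```

Request:
{"api": "servo_tool", "payload": {
  "rows": [
    [0, -0.48, -0.02, 0, 0, 0, 0],
    [0, -0.475, -0.06, 0, 0, 0, 0],
    [0, -0.47, -0.105, 0, 0, 0, 0],
    [0, -0.46, -0.145, 0, 0, 0, 0],
    [0, -0.44, -0.185, 0, 0, 0, 0],
    [0, -0.43, -0.22, 0, 0, 0, 0],
    [0, -0.405, -0.26, 0, 0, 0, 0],
    [0, -0.38, -0.29, 0, 0, 0, 0],
    [0, -0.355, -0.325, 0, 0, 0, 0],
    [0, -0.325, -0.355, 0, 0, 0, 0],
    [0, -0.29, -0.38, 0, 0, 0, 0],
    [0, -0.26, -0.405, 0, 0, 0, 0]
  ]
}}

```text
clock: 11.65
position: [458.5, 219.6, 137.8]
ee_rot: [0.937, 0.349, 0.002, 0.0]
contact_force: [5.2, -1.8, -2.2]
gripper_width: 14.7
```

```bash
cat >> h.py <<'E'
AX=np.array([473.5,272.1])
def tang():
    s=read_state();p=s['position'][:2]-AX;r=np.linalg.norm(p);u=p/r;t=np.array([u[1],-u[0]]);f=s['contact_force']
    a=np.degrees(np.arctan2(p[1],p[0]));print('clk',s['clock'],'r',r.round(1),'phi',(-48.6-a)%360,'z',s['position'][2].round(1),'drag',(-f[:2]@t).round(2),'rad',(f[:2]@u).round(2),'fz',f[2].round(1),'w',s['gripper_width'].round(1))
E
python3 -c "
from h import *
tang()"
```

```text
Traceback (most recent call last):
  File "h.py", line 31, in tang
    a=np.degrees(np.arctan2(p[1],p[0]));print('clk',s['clock'],'r',r.round(1),'phi',(-48.6-a)%360,'z',s['position'][2].round(1),'drag',(-f[:2]@t).round(2),'rad',(f[:2]@u).round(2),'fz',f[2].round(1),'w',s['gripper_width'].round(1))
                                                                                                                                                                                                           ^^^^^^^^^^^^^^^^^^^^^^^^
AttributeError: 'float' object has no attribute 'round'
```

The drag is 5.5 N, as specified, so the crank is turning. I'll continue.

Request:
{"api": "servo_tool", "payload": {
  "rows": [
    [0, -0.22, -0.425, 0, 0, 0, 0],
    [0, -0.185, -0.445, 0, 0, 0, 0],
    [0, -0.145, -0.46, 0, 0, 0, 0],
    [0, -0.105, -0.47, 0, 0, 0, 0],
    [0, -0.065, -0.475, 0, 0, 0, 0],
    [0, -0.02, -0.48, 0, 0, 0, 0],
    [0, 0.02, -0.48, 0, 0, 0, 0],
    [0, 0.065, -0.475, 0, 0, 0, 0],
    [0, 0.105, -0.47, 0, 0, 0, 0],
    [0, 0.145, -0.46, 0, 0, 0, 0],
    [0, 0.185, -0.445, 0, 0, 0, 0],
    [0, 0.22, -0.425, 0, 0, 0, 0]
  ]
}}

```text
clock: 12.85
position: [420.5, 258.8, 137.7]
ee_rot: [0.937, 0.349, -0.001, 0.002]
contact_force: [1.0, -6.0, 4.0]
gripper_width: 14.7
```

```bash
sed -i "s/s\['gripper_width'\].round(1)/round(s['gripper_width'],1)/" h.py && python3 -c "
from h import *
tang()"
```

```text
clk 12.85 r 54.7 phi 117.29229202496396 z 137.7 drag 6.05 rad 0.51 fz 4.0 w 14.7
```

Request:
{"api": "servo_tool", "payload": {
  "rows": [
    [0, 0.26, -0.405, 0, 0, 0, 0],
    [0, 0.29, -0.38, 0, 0, 0, 0],
    [0, 0.325, -0.355, 0, 0, 0, 0],
    [0, 0.355, -0.325, 0, 0, 0, 0],
    [0, 0.38, -0.29, 0, 0, 0, 0],
    [0, 0.405, -0.26, 0, 0, 0, 0],
    [0, 0.43, -0.22, 0, 0, 0, 0],
    [0, 0.44, -0.185, 0, 0, 0, 0],
    [0, 0.46, -0.145, 0, 0, 0, 0],
    [0, 0.47, -0.105, 0, 0, 0, 0],
    [0, 0.475, -0.06, 0, 0, 0, 0],
    [0, 0.48, -0.02, 0, 0, 0, 0]
  ]
}}

```text
clock: 14.05
position: [436.4, 312.4, 137.7]
ee_rot: [0.937, 0.349, -0.002, -0.0]
contact_force: [-10.4, 2.1, 5.9]
gripper_width: 14.5
```

```bash
python3 -c "
from h import *
tang()"
```

```text
clk 14.05 r 54.8 phi 178.7433369094139 z 137.7 drag 6.26 rad 8.61 fz 5.9 w 14.5
```

Request:
{"api": "servo_tool", "payload": {
  "rows": [
    [0, 0.48, 0.02, 0, 0, 0, 0],
    [0, 0.475, 0.06, 0, 0, 0, 0],
    [0, 0.47, 0.105, 0, 0, 0, 0],
    [0, 0.46, 0.145, 0, 0, 0, 0],
    [0, 0.44, 0.185, 0, 0, 0, 0],
    [0, 0.43, 0.22, 0, 0, 0, 0],
    [0, 0.405, 0.26, 0, 0, 0, 0],
    [0, 0.38, 0.29, 0, 0, 0, 0],
    [0, 0.355, 0.325, 0, 0, 0, 0],
    [0, 0.325, 0.355, 0, 0, 0, 0],
    [0, 0.29, 0.38, 0, 0, 0, 0],
    [0, 0.26, 0.405, 0, 0, 0, 0]
  ]
}}

```text
clock: 15.25
position: [492.1, 324.2, 137.7]
ee_rot: [0.937, 0.349, -0.0, -0.001]
contact_force: [-5.7, 4.2, 3.1]
gripper_width: 14.7
```

Run:
```python
from h import *
tang()
a=snap('top','t7')
cv2.imwrite('pics/v7.png',cv2.resize(a['image'][185:245,215:315,::-1],(800,480),interpolation=cv2.INTER_CUBIC))
```

```text
clk 15.25 r 55.3 phi 240.9906285193395 z 137.7 drag 6.75 rad 2.1 fz 3.1 w 14.7
```

View pics/v7.png

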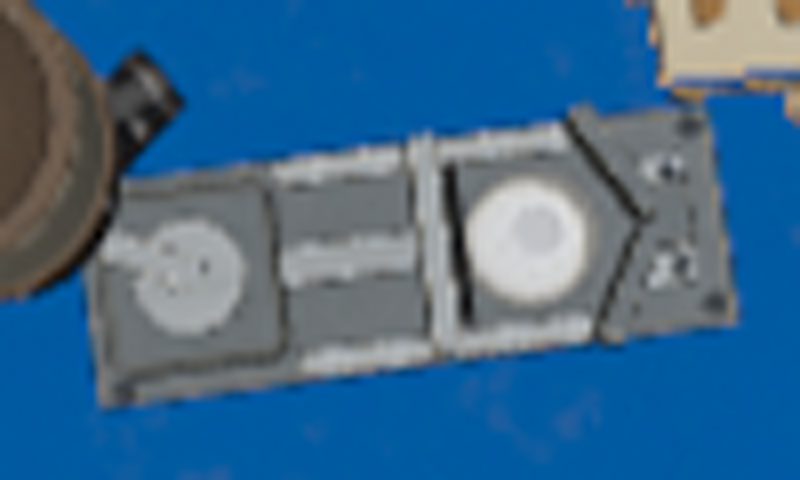

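The jaw face (455,240) has reached the bottle (528,240) and slid it about 30 px. Roughly 38 px remain to the V seat, which is about 80° of crank. I'll go coarse to 290° and then fine.

Request:
{"api": "servo_tool", "payload": {
  "rows": [
    [0, 0.22, 0.425, 0, 0, 0, 0],
    [0, 0.185, 0.445, 0, 0, 0, 0],
    [0, 0.145, 0.46, 0, 0, 0, 0],
    [0, 0.105, 0.47, 0, 0, 0, 0],
    [0, 0.065, 0.475, 0, 0, 0, 0],
    [0, 0.02, 0.48, 0, 0, 0, 0],
    [0, -0.02, 0.48, 0, 0, 0, 0],
    [0, -0.065, 0.475, 0, 0, 0, 0],
    [0, -0.105, 0.47, 0, 0, 0, 0],
    [0, -0.145, 0.46, 0, 0, 0, 0]
  ]
}}

```text
clock: 16.3
position: [525.4, 291.7, 137.7]
ee_rot: [0.937, 0.349, -0.0, -0.001]
contact_force: [-6.2, 4.4, 3.3]
gripper_width: 14.7
```

Run:
```python
from h import *
tang()
p=np.radians(np.arange(290,350.1,2));x=-5.5*np.sin(p);y=5.5*np.cos(p)
print(np.c_[np.arange(292,351,2),np.diff(x).round(3),np.diff(y).round(3)].tolist())
```

```text
clk 16.3 r 55.5 phi 290.70329491879 z 137.7 drag 6.3 rad -4.24 fz 3.3 w 14.7
[[292.0, -0.069, 0.179], [294.0, -0.075, 0.177], [296.0, -0.081, 0.174], [298.0, -0.087, 0.171], [300.0, -0.093, 0.168], [302.0, -0.099, 0.165], [304.0, -0.105, 0.161], [306.0, -0.11, 0.157], [308.0, -0.116, 0.153], [310.0, -0.121, 0.149], [312.0, -0.126, 0.145], [314.0, -0.131, 0.14], [316.0, -0.136, 0.136], [318.0, -0.14, 0.131], [320.0, -0.145, 0.126], [322.0, -0.149, 0.121], [324.0, -0.153, 0.116], [326.0, -0.157, 0.11], [328.0, -0.161, 0.105], [330.0, -0.165, 0.099], [332.0, -0.168, 0.093], [334.0, -0.171, 0.087], [336.0, -0.174, 0.081], [338.0, -0.177, 0.075], [340.0, -0.179, 0.069], [342.0, -0.182, 0.063], [344.0, -0.184, 0.056], [346.0, -0.185, 0.05], [348.0, -0.187, 0.043], [350.0, -0.188, 0.037]]
```

Request:
{"api": "servo_tool", "payload": {
  "rows": [
    [0, -0.07, 0.18, 0, 0, 0, 0],
    [0, -0.075, 0.175, 0, 0, 0, 0],
    [0, -0.08, 0.175, 0, 0, 0, 0],
    [0, -0.085, 0.17, 0, 0, 0, 0],
    [0, -0.095, 0.17, 0, 0, 0, 0],
    [0, -0.1, 0.165, 0, 0, 0, 0]
  ]
}}

```text
clock: 16.9
position: [528.3, 280.9, 137.7]
ee_rot: [0.937, 0.349, 0.0, -0.001]
contact_force: [-4.7, 6.3, 2.6]
gripper_width: 14.7
```

```bash
python3 -c "
from h import *
tang()"
```

```text
clk 16.9 r 55.5 phi 302.30703429408834 z 137.7 drag 6.92 rad -3.69 fz 2.6 w 14.7
```

Request:
{"api": "servo_tool", "payload": {
  "rows": [
    [0, -0.105, 0.16, 0, 0, 0, 0],
    [0, -0.11, 0.155, 0, 0, 0, 0],
    [0, -0.115, 0.155, 0, 0, 0, 0]
  ]
}}

```text
clock: 17.2
position: [528.9, 275.4, 137.7]
ee_rot: [0.937, 0.349, 0.0, -0.001]
contact_force: [-5.2, 4.7, 2.9]
gripper_width: 14.9
```

```bash
python3 -c "
from h import *
tang()"
```

```text
clk 17.2 r 55.5 phi 308.03695318024825 z 137.7 drag 4.97 rad -4.93 fz 2.9 w 14.9
```

Request:
{"api": "servo_tool", "payload": {
  "rows": [
    [0, -0.12, 0.15, 0, 0, 0, 0],
    [0, 0, 0, 0, 0, 0, 0]
  ]
}}

```text
clock: 17.4
position: [528.9, 273.3, 137.7]
ee_rot: [0.937, 0.349, 0.0, -0.001]
contact_force: [-5.8, 4.9, 2.5]
gripper_width: 14.6
```

```bash
python3 -c "
from h import *
tang()"
```

```text
clk 17.4 r 55.5 phi 310.2031453956535 z 137.7 drag 5.01 rad -5.69 fz 2.5 w 14.6
```

Request:
{"api": "servo_tool", "payload": {
  "rows": [
    [0, -0.125, 0.145, 0, 0, 0, 0],
    [0, -0.13, 0.14, 0, 0, 0, 0],
    [0, 0, 0, 0, 0, 0, 0]
  ]
}}

```text
clock: 17.7
position: [528.9, 269.6, 137.7]
ee_rot: [0.937, 0.349, 0.0, -0.001]
contact_force: [-4.2, 5.8, 3.1]
gripper_width: 14.5
```

```bash
python3 -c "
from h import *
tang()"
```

```text
clk 17.7 r 55.5 phi 314.01388514319314 z 137.7 drag 5.59 rad -4.5 fz 3.1 w 14.5
```

Request:
{"api": "servo_tool", "payload": {
  "rows": [
    [0, -0.135, 0.135, 0, 0, 0, 0],
    [0, 0, 0, 0, 0, 0, 0]
  ]
}}

```text
clock: 17.9
position: [528.8, 267.8, 137.7]
ee_rot: [0.937, 0.349, 0.0, -0.001]
contact_force: [-4.8, 5.5, 3.2]
gripper_width: 14.6
```

```bash
python3 -c "
from h import *
tang()"
```

```text
clk 17.9 r 55.5 phi 315.85835635188346 z 137.7 drag 5.07 rad -5.21 fz 3.2 w 14.6
```

Request:
{"api": "servo_tool", "payload": {
  "rows": [
    [0, -0.14, 0.13, 0, 0, 0, 0],
    [0, -0.145, 0.125, 0, 0, 0, 0],
    [0, 0, 0, 0, 0, 0, 0]
  ]
}}

```text
clock: 18.2
position: [528.4, 264.2, 137.7]
ee_rot: [0.937, 0.349, 0.0, -0.001]
contact_force: [-4.5, 5.7, 3.1]
gripper_width: 14.3
```

```bash
python3 -c "
from h import *
tang()"
```

```text
clk 18.2 r 55.4 phi 319.62389439821646 z 137.7 drag 5.03 rad -5.23 fz 3.1 w 14.3
```

Request:
{"api": "servo_tool", "payload": {
  "rows": [
    [0, -0.15, 0.12, 0, 0, 0, 0],
    [0, 0, 0, 0, 0, 0, 0]
  ]
}}

```text
clock: 18.4
position: [528.1, 262.6, 137.7]
ee_rot: [0.937, 0.349, 0.001, -0.002]
contact_force: [-4.8, 7.5, 3.2]
gripper_width: 14.5
```

```bash
python3 -c "
from h import *
tang()"
```

```text
clk 18.4 r 55.4 phi 321.26302864968034 z 137.7 drag 6.54 rad -6.02 fz 3.2 w 14.5
```

Drag is starting to rise (5.0 → 6.5). I'll go by 1° steps from here.

Request:
{"api": "servo_tool", "payload": {
  "rows": [
    [0, -0.076, 0.06, 0, 0, 0, 0],
    [0, 0, 0, 0, 0, 0, 0]
  ]
}}

```text
clock: 18.6
position: [528.0, 262.0, 137.7]
ee_rot: [0.937, 0.349, 0.001, -0.002]
contact_force: [-5.1, 8.1, 2.6]
gripper_width: 14.8
```

```bash
python3 -c "
from h import *
tang()"
```

```text
clk 18.6 r 55.4 phi 321.9356253993533 z 137.7 drag 7.01 rad -6.5 fz 2.6 w 14.8
```

Request:
{"api": "servo_tool", "payload": {
  "rows": [
    [0, 0, 0, 0, 0, 0, 0]
  ]
}}

```text
clock: 18.7
position: [528.0, 261.9, 137.7]
ee_rot: [0.937, 0.349, 0.001, -0.002]
contact_force: [-5.1, 8.4, 2.2]
gripper_width: 14.5
```

```bash
python3 -c "
from h import *
tang()"
```

```text
clk 18.7 r 55.4 phi 321.95015790141326 z 137.7 drag 7.36 rad -6.58 fz 2.2 w 14.5
```

Request:
{"api": "servo_tool", "payload": {
  "rows": [
    [0, -0.076, 0.058, 0, 0, 0, 0],
    [0, 0, 0, 0, 0, 0, 0],
    [0, 0, 0, 0, 0, 0, 0]
  ]
}}

```text
clock: 19.0
position: [527.8, 261.3, 137.8]
ee_rot: [0.937, 0.349, 0.001, -0.002]
contact_force: [-5.3, 8.4, 2.3]
gripper_width: 14.7
```

```bash
python3 -c "
from h import *
tang()"
```

```text
clk 19.0 r 55.4 phi 322.68274201709613 z 137.8 drag 7.17 rad -6.86 fz 2.3 w 14.7
```

Request:
{"api": "servo_tool", "payload": {
  "rows": [
    [0, 0, 0, 0, 0, 0, 0]
  ]
}}

```text
clock: 19.1
position: [527.8, 261.2, 137.7]
ee_rot: [0.937, 0.349, 0.001, -0.002]
contact_force: [-4.7, 8.5, 2.2]
gripper_width: 14.7
```

```bash
python3 -c "
from h import *
tang();s=read_state();print(s['position'],s['joints'])"
```

```text
clk 19.1 r 55.4 phi 322.69511080977094 z 137.7 drag 7.39 rad -6.29 fz 2.2 w 14.7
[527.84859942 261.244901   137.73767119] [ 0.73298191  0.41636436 -0.22503544 -0.00337872 -0.92602015  1.55340344]
```

Request:
{"api": "servo_tool", "payload": {
  "rows": [
    [0, -0.06, 0.043, 0, 0, 0, 0],
    [0, -0.06, 0.043, 0, 0, 0, 0],
    [0, 0, 0, 0, 0, 0, 0],
    [0, 0, 0, 0, 0, 0, 0]
  ]
}}

```text
clock: 19.5
position: [527.6, 260.1, 137.8]
ee_rot: [0.937, 0.349, 0.001, -0.002]
contact_force: [-5.3, 8.4, 2.2]
gripper_width: 14.4
```

```bash
python3 -c "
from h import *
tang();s=read_state();print(s['position'],s['joints'])"
```

```text
clk 19.5 r 55.4 phi 323.85765524211615 z 137.8 drag 7.02 rad -6.99 fz 2.2 w 14.4
[527.61346727 260.14528471 137.7565097 ] [ 0.73170143  0.41500779 -0.22714667 -0.00366676 -0.92452293  1.55489605]
```

Request:
{"api": "servo_tool", "payload": {
  "rows": [
    [0, -0.08, 0.056, 0, 0, 0, 0],
    [0, 0, 0, 0, 0, 0, 0],
    [0, 0, 0, 0, 0, 0, 0]
  ]
}}

```text
clock: 19.8
position: [527.4, 259.3, 137.7]
ee_rot: [0.937, 0.349, 0.002, -0.002]
contact_force: [-5.1, 8.5, 1.5]
gripper_width: 14.7
```

Run:
```python
from h import *
tang();s=read_state();print(s['position'],s['wrist_torque'])
```

```text
clk 19.8 r 55.4 phi 324.6978978078456 z 137.7 drag 7.09 rad -6.92 fz 1.5 w 14.7
[527.44624937 259.34973691 137.74073438] [2.65479355 1.68716891 0.04807653]
```

Request:
{"api": "servo_tool", "payload": {
  "rows": [
    [0, 0, 0, 0, 0, 0, 0]
  ]
}}

```text
clock: 19.9
position: [527.4, 259.3, 137.7]
ee_rot: [0.937, 0.349, 0.002, -0.002]
contact_force: [-6.0, 8.7, 1.6]
gripper_width: 14.6
```

Run:
```python
from h import *
tang()
for n in range(3):
  a=get_image('top');
cv2.imwrite('pics/t8.png',a['image'][:,:,::-1]);np.savez('pics/t8.npz',K=a['mtx'],E=a['extrinsics'])
tang()
# bottle (white) and apex: bottle white blob centroid
for f in ('t0','t7','t8'):
    im=cv2.imread(f'pics/{f}.png')[195:235,265:300];w=(im.min(2)>205).astype(np.uint8);n,l,st,c=cv2.connectedComponentsWithStats(w)
    k=1+np.argmax(st[1:,4]);print(f,st[k],(c[k]+[265,195]).round(2))
```

```text
clk 19.9 r 55.4 phi 324.69825289157416 z 137.7 drag 7.09 rad -7.81 fz 1.6 w 14.6
clk 20.05 r 55.4 phi 324.68241961291005 z 137.8 drag 8.67 rad -7.4 fz 2.3 w 14.5
t0 [ 5 14 13 13 90] [275.9  215.53]
t7 [10 14 13 12 89] [280.39 214.76]
t8 [14 13 13 12 71] [284.58 214.03]
```

```bash
cat >> h.py <<'E'
def avg(n=8):
    F=[];
    for i in range(n): get_image('side');F.append(read_state()['contact_force'])
    F=np.array(F);f=F.mean(0);s=read_state();p=s['position'][:2]-AX;u=p/np.linalg.norm(p);t=np.array([u[1],-u[0]])
    print('clk',s['clock'],'phi',((-48.6-np.degrees(np.arctan2(p[1],p[0])))%360).round(2),'drag',(-f[:2]@t).round(2),'rad',(f[:2]@u).round(2),'sd',(F[:,:2]@t).std().round(2),'f',f.round(1))
E
python3 -c "
from h import *
avg();print(onz('t8',284.58,214.03,98),onz('t7',280.39,214.76,98))"
```

```text
clk 20.45 phi 324.68 drag 7.78 rad -7.33 sd 0.5 f [-5.3  9.3  1.7]
[490.336751   133.02684658  98.        ] [487.79296623 145.55353333  98.        ]
```

Averaged drag is 7.8 N against a 5.1–5.5 N baseline, giving about 13–15 N on the jaw. The angle past first contact also gives about 15 N, so the bottle is clamped. Now I'll release, lift and turn the tool so its x axis points outward along the arm.

Request:
{"api": "servo_tool", "payload": {
  "rows": [
    [0.2, 0, 0, 0, 0, 0, 0],
    [0.5, 0, 0, 0, 0, 0, 0],
    [0.5, 0, 0, 0, 0, 0, 0],
    [0.5, 0, 0, 0, 0, 0, 0],
    [0.5, 0, 0, -1.5, 0, 0, 0],
    [0.5, 0, 0, -2.5, 0, 0, 0],
    [0.5, 0, 0, -2.5, 0, 0, 0],
    [0.3, 0, 0, 0, 0, 0, 7.7],
    [0, 0, 0, 0, 0, 0, 7.7],
    [0, 0, 0, 0, 0, 0, 7.7],
    [0, 0, 0, 0, 0, 0, 7.7],
    [0, 0, 0, 0, 0, 0, 7.7]
  ]
}}

```text
clock: 21.65
position: [527.9, 255.7, 202.1]
ee_rot: [1.0, 0.018, -0.0, 0.0]
contact_force: [0.4, -0.5, 0.2]
gripper_width: -0.1
```

Request:
{"api": "servo_tool", "payload": {
  "rows": [
    [0, 0, 0, 0, 0, 0, 7.7],
    [0, 0, 0, 0, 0, 0, 7.7],
    [0, 0, 0, 0, 0, 0, 0],
    [0, 0, 0, 0, 0, 0, 0]
  ]
}}

```text
clock: 22.05
position: [527.9, 255.9, 202.2]
ee_rot: [0.994, -0.112, -0.0, 0.0]
contact_force: [-0.2, -0.2, 0.7]
gripper_width: 0.2
```

Run:
```python
from h import *
s=read_state();print(s['joints'],s['position'],s['contact_force'],s['gripper_width']);R=Ro.from_quat(s['ee_rot']).as_matrix();print(R.round(3))
e=np.array([np.cos(np.radians(-13.3)),np.sin(np.radians(-13.3))]);A=AX
t=np.r_[A+82*e,151];print('to start, tool cm',(R.T@(t-s['position'])/10).round(2))
```

```text
[ 7.27378906e-01  3.51206357e-01 -1.48645039e-01  1.50957677e-04
 -1.07128652e+00  6.18569831e-01] [527.87814603 255.92530803 202.17209312] [-0.1885336  -0.23041577  0.69731198] 0.19902572413792563
[[ 0.975 -0.223 -0.   ]
 [-0.223 -0.975 -0.   ]
 [-0.     0.    -1.   ]]
to start, tool cm [ 2.54 -0.31  5.12]
```

Request:
{"api": "servo_tool", "payload": {
  "rows": [
    [0, 1.25, -0.15, 0, 0, 0, 0],
    [0, 1.25, -0.15, 0, 0, 0, 0],
    [0, 0, 0, 0, 0, 0, 0],
    [0, 0, 0, 1.3, 0, 0, 0],
    [0, 0, 0, 1.3, 0, 0, 0],
    [0, 0, 0, 1.3, 0, 0, 0],
    [0, 0, 0, 1.2, 0, 0, 0],
    [0, 0, 0, 0, 0, 0, 0],
    [0, -0.4, 0, 0, 0, 0, 0],
    [0, -0.4, 0, 0, 0, 0, 0],
    [0, -0.3, 0, -0.02, 0, 0, 0],
    [0, -0.3, 0, -0.02, 0, 0, 0]
  ]
}}

```text
clock: 23.25
position: [539.4, 257.0, 152.5]
ee_rot: [0.994, -0.113, 0.001, -0.001]
contact_force: [2.4, -1.1, 0.2]
gripper_width: 0.4
```

```bash
python3 -c "
from h import *
s=read_state();print(s['position'],s['contact_force'])"
```

```text
[539.41049407 257.01656703 152.52505129] [ 2.3569139  -1.14499531  0.22116079]
```

Request:
{"api": "servo_tool", "payload": {
  "rows": [
    [0, -0.46, 0, -0.02, 0, 0, 0],
    [0, -0.52, 0, 0.1, 0, 0, 0],
    [0, -0.52, 0, 0.1, 0, 0, 0],
    [0, -0.48, 0, 0.23, 0, 0, 0],
    [0, -0.48, 0, 0.23, 0, 0, 0],
    [0, -0.4, 0, 0.35, 0, 0, 0],
    [0, -0.4, 0, 0.35, 0, 0, 0]
  ]
}}

```text
clock: 23.95
position: [506.9, 264.1, 138.0]
ee_rot: [0.994, -0.113, -0.0, 0.0]
contact_force: [0.5, 0.3, 1.2]
gripper_width: 0.2
```

```bash
python3 -c "
from h import *
s=read_state();print(s['position'],s['contact_force']);snap('side','s9')"
```

```text
[506.89002617 264.12565783 137.95315678] [0.49429081 0.33967753 1.20453936]
```

Request:
{"api": "servo_tool", "payload": {
  "rows": [
    [0, -0.3, 0, 0.44, 0, 0, 0],
    [0, -0.3, 0, 0.44, 0, 0, 0],
    [0, -0.17, 0, 0.5, 0, 0, 0],
    [0, -0.17, 0, 0.5, 0, 0, 0],
    [0, 0, 0, 0, 0, 0, 0]
  ]
}}

```text
clock: 24.5
position: [497.9, 266.0, 119.1]
ee_rot: [0.994, -0.113, -0.0, 0.0]
contact_force: [-0.7, -0.8, 1.1]
gripper_width: -0.1
```

```bash
python3 -c "
from h import *
s=read_state();print(s['position'],s['contact_force'])"
```

```text
[497.94285854 266.02334619 119.05765725] [-0.70576354 -0.78677383  1.10560524]
```

Request:
{"api": "servo_tool", "payload": {
  "rows": [
    [0, 0, 0, 0.1, 0, 0, 0],
    [0, 0, 0, 0.1, 0, 0, 0],
    [0, 0, 0, 0, 0, 0, 0]
  ]
}}

```text
clock: 24.8
position: [498.2, 266.5, 118.6]
ee_rot: [0.994, -0.113, 0.0, -0.0]
contact_force: [-4.2, 0.2, 8.0]
gripper_width: 0.2
```

Fz rose to 8 N at tip height of about 108 mm, so the handle is flat on its arm. I'll lift away and use the last look.

Request:
{"api": "servo_tool", "payload": {
  "rows": [
    [0, 0, 0, -1, 0, 0, 0],
    [0, 0, 0, -3, 0, 0, 0],
    [0, 0, 0, -4, 0, 0, 0],
    [0, -4, 0, -3, 0, 0, 0],
    [0, -4.5, 0, 0, 0, 0, 0],
    [0, -4.5, 0, 0, 0, 0, 0],
    [0, -4.5, 0, 0, 0, 0, 0],
    [0, 0, 0, 0, 0, 0, 0],
    [0, 0, 0, 0, 0, 0, 0]
  ]
}}

```text
clock: 25.7
position: [327.2, 306.0, 228.0]
ee_rot: [0.994, -0.112, 0.0, -0.001]
contact_force: [0.1, 0.3, 0.1]
gripper_width: 0.2
```

Run:
```python
from h import *
a=snap('top','ta');b=snap('side','sa')
A=cv2.resize(a['image'][185:245,215:315,::-1],(640,384),interpolation=cv2.INTER_CUBIC)
B=cv2.resize(b['image'][160:250,240:340,::-1],(640,576),interpolation=cv2.INTER_CUBIC)
C=np.hstack([cv2.resize(A,(400,240)),cv2.resize(B,(400,360))[:240]]) if 0 else None
V=np.zeros((400,800,3),np.uint8);V[:240,:400]=cv2.resize(A,(400,240));V[:360,400:]=cv2.resize(B,(400,360))
V[245:400,:400]=cv2.resize(a['image'][130:255,100:410,::-1],(384,155))[:, :400] if 0 else cv2.resize(a['image'][130:255,100:410,::-1],(400,155))
cv2.imwrite('pics/va.png',V)
s=read_state();print(s['clock'],s['position'],s['contact_force'])
```

```text
25.8 [328.39213955 305.65215901 227.60351432] [ 0.42194909 -0.67310688 -0.09374918]
```

View pics/va.png

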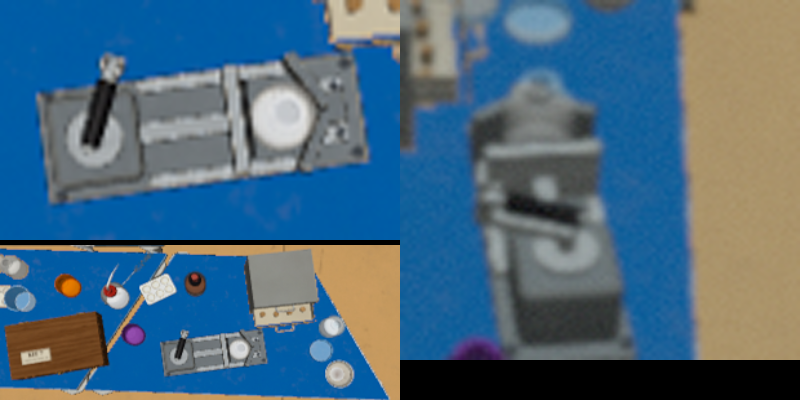

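The handle lies flat over the hub, from (90,145) to (110,80). The bottle is seated in the V at (282,115) with the jaw on it, and the bystanders look undisturbed. One numeric check that the crank has not slipped:

Run:
```python
from h import *
im=cv2.imread('pics/ta.png');x0,y0,x1,y1=232,195,256,226;g=im[y0:y1,x0:x1].max(2);w=np.clip(75-g.astype(float),0,75)
n,l,st,ce=cv2.connectedComponentsWithStats((w>15).astype(np.uint8));k=1+np.argmax(st[1:,4]);ys,xs=np.nonzero(l==k)
P=np.array([onz('ta',x+x0,y+y0,100)[:2] for x,y in zip(xs,ys)]);m=P.mean(0);q=m-AX;print(st[k],m,np.linalg.norm(q),'mean dir deg',np.degrees(np.arctan2(q[1],q[0])))
e,V=np.linalg.eigh(np.cov(P.T));print('axis',np.degrees(np.arctan2(V[1,1],V[0,1])))
```

```text
[ 4 10  8 17 78] [490.34414221 268.81815465] 17.160875147300267 mean dir deg -11.025156613973783
axis 167.22649588402035
```

```bash
python3 -c "
from bench import *
print(job_done())"
```

```text
the job is handed in; nothing more can be done
None
```

I clamped the bottle, folded the handle back flat on its arm and handed the job in at about 26 s of the 72 s allowed. No verdict was reported.

**What I did**
- **Swing up:** I pinched the folded handle and swung it up. The first pinch showed no clear stop and the handle may have leaned slightly inward, so I regripped with the pads along the arm to square it upright before cranking.
- **Cranking:** I turned the crank about 325° clockwise and stopped when it stiffened.
- **Folding:** I let go and pushed the handle down with the shut fingers. It met a firm stop at 8 N, with the fingertips about 108 mm above the table.

**Last checks**
- **Jaw force:** I could not measure it directly. Averaged drag at the handle rose to 7.8 N from 5.1–5.5 N before contact, which means about 13–15 N on the bottle. The angle turned past first contact gives about 15 N. Single force readings scattered by about 1 N, and drag stayed near 7 N over the last few degrees, so I relied on the average.
- **After folding:** The handle lies over the hub at about -12.8°, against -13.3° when I let go. The crank therefore did not slip back measurably, but this check is only good to about 1° (3–4 N).
- **Scene:** In the last picture the bottle stands upright in the V with the jaw against it. The bystanders look undisturbed, and the robot touches nothing.

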